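# Run a board case down the roller track to the stop

### The job

The black antistatic case with a repaired board in it stands out of line on the open end of the roller track on the bench. Nudge it into line and push it slowly along the rollers with your fingertips, between the two yellow guide rails, until it sits right up against the rubber stop at the end, with neither the case nor the hand touching either rail. Do not lift or tip the case, leave the things around the track where they stand, and finish with the hand clear of everything.

Things in the scene. Friction and masses are not known exactly. Their poses are not given: they have to be found in the camera images.
- track: fixed roller track on the bench, 520 mm long, 172 mm wide. Origin on the bench surface under its middle; +x along it from the open end (x = -260 mm) to the stop, the way the case travels (roughly to the robot's left); +y to the side near the robot; z up. Open, with no rails, from x = -260 to -70 mm. Between the rails the lane is 116 mm wide, centred on y = 0
- roller_bed (a point): middle of the roller bed, level with the roller tops, 50 mm above the bench. Steel rollers, 20 mm diameter, 128 mm long, lie across the track 26 mm apart; the side profiles (track y = +-66 to +-86 mm) end 4 mm lower. The case rolls easily along the track (under 1 N) but drags sideways (a few N), so a push from behind does not square it; pushes on its sides do
- stop (a point): centre of the face of the black rubber stop pad at the end of the lane: track x = 245 mm, y = 0, 68 mm above the bench. The pad is 90 mm wide and 22 mm high, on a grey plate that reaches 86 mm above the bench
- rail_near: yellow guide rail on the side near the robot (track +y), fixed to the track. Origin at the centre of its straight bar: 280 mm long along the track (track x = -35 to 245 mm), 10 mm thick, 24 mm high, inner face at track y = +58 mm, top 78 mm above the bench. At the open end a 38 mm lead-in flares outwards, to track x = -70 mm
- rail_far: the same yellow guide rail on the side away from the robot: inner face at track y = -58 mm, flared lead-in to track x = -70 mm, top 78 mm above the bench
- case: closed black case with straight sides, 110 mm long (its x), 94 mm wide (its y), 58 mm high, 0.3 to 0.7 kg; a green board shows through its flush clear lid. Origin at the centre of its underside, z up. At the start it stands on the open end, its x within 20 degrees of the track's x, up to 35 mm off the middle line. Home, its origin is at track x = 190 mm. Too wide to grip
- reel: bystander: reel of solder wire standing on the bench with blue flanges, 54 mm diameter, 42 mm high, origin under its centre, beyond the track
- flux: bystander: yellow flux bottle with red cap, 36 mm diameter, 82 mm high, origin under its centre, beyond the track
- jar: bystander: white jar with green lid, 48 mm diameter, 50 mm high, origin under its centre, beyond the track
- meter: bystander: red multimeter lying on the bench, 150 x 74 mm and 41 mm high with its dial, origin under its centre, between the track and the robot

How it is judged:
By the outcome, as a careful person would: the job done as asked, in the order asked, and still so for the second after the job is handed in, with the robot touching nothing.
It also fails if it takes over 67 s, if anything falls off the work surface, if the arm or the gripper's body presses on something with over 40 N, if the wrist force passes 120 N, or if a joint passes its speed limit or range.

### The arm

A 6-joint arm with a two-finger parallel gripper is mounted at the origin on the work surface. World frame = base frame: x ahead of the robot, y to its left, z up, the work surface at z = 0. Lengths are in m, angles in degrees, forces in N, time in s.
With the tool pointing down it reaches from about 0.325 to 0.775 m from the base axis. Payload 5.5 kg.
Tool frame: the origin (TCP) lies at the centre of the arm's flange, where the gripper is bolted on; the fingertips stand 182 mm ahead of it and the grasp point (between the pads) lies 163 mm ahead of it; z points along the fingers, y is the line along which they close (so a half turn about z gives the same grasp; the last joint's range is limited). The gripper opens to 88 mm and grips with 3 to 60 N. Pads are 20 mm wide; open, the fingers measure 115 mm over their backs; the gripper's body (75 mm by 178 mm) begins 61 mm behind the grasp point.
Start: joints at [72.554, 5.22, 70.514, -0, 104.267, -3.249], TCP at [0.147, 0.582, 0.405] pointing down, gripper open.
Joint ranges: [-164.24, 164.24], [-49.07, 125.15], [9.68, 141.18], [-86.29, 266.29], [3.28, 154.24], [-151.56, 151.56]. Speed limits (degrees/s): [147.25, 147.25, 172.46, 180, 180, 180].

### API

Orientations are given as [roll, pitch, yaw] about the fixed x, y, z axes, in that order (R = Rz(yaw) Ry(pitch) Rx(roll)).
In Python, from station import r gives the robot as it stands. The module is installed in compiled form; this text tells all that it offers. Calls block until the motion is done:
- r.reach(position, orientation): joint-space move of the TCP to a pose.
- r.servo_line(position, rotation=None, speed=0.15): straight line of the TCP; rotation=None keeps the orientation; speed is the mean speed in m/s.
- r.move_joints(angles): joint-space move.
- r.let_go() and r.grab(squeeze=None): open the fingers fully, or close them until they stop; squeeze is the grip in N (None keeps the last).
- r.wait(seconds).
- r.inverse_kinematics(position, orientation): joint angles nearest the present ones, or None.
- r.sense(): the state.
- r.snapshot(name): name is "scene" or "top" or "wrist"; returns a dict with "frame" (384x512x3 uint8, red, green, blue), "fx", "fy", "cx", "cy" (pixels), "R" (3x3) and "t" (3): a world point X has camera coordinates R X + t. Camera axes: x right, y down, z forward; pixel columns grow to the right and rows downward; lengths in m; the calibration is good to about 2 mm. A picture is of the moment at which its call begins. There is no depth.
A pose or a line that the arm cannot do raises r.IKError and nothing moves.
- r.hand_in(): hands the job in; it is judged then, once.
The state is a dict: "clock": time; "joints": joint angles; "joint_vel": joint speeds; "joint_torque": joint torques, N m; "tcp_pos": TCP position; "orientation": TCP orientation; "contact_force": force on the tool from outside, world axes, zero at the start; "torque": the same for the moment, N m; "opening": finger opening in m; "gripper_force": force on a finger pad.
Only numpy, scipy, OpenCV 4.12 (cv2) and the standard library are available. Lean on these libraries where they do the work, as an engineer would, in place of code of your own. Each camera call takes 0.05 s, during which the arm holds its last target. There are 200 camera calls.

## Working session

There is one attempt and no reset: what is moved stays moved. The work goes in short steps, each a Python script; the robot and the scene stay as the last script left them, time stands still between calls to the robot, and variables do not carry over. Pictures are saved under pics/ and viewed, at most 10 in all, crops included, and the job is handed in when it is done.

```bash
mkdir -p pics
python3 - <<'E'
from station import r
import cv2,numpy as np
for n in("top","scene"):
    s=r.snapshot(n); cv2.imwrite(f"pics/{n}0.png",cv2.cvtColor(s["frame"],cv2.COLOR_RGB2BGR))
    print(n,s["fx"],s["cx"],s["cy"],np.round(s["R"],3).tolist(),np.round(s["t"],3))
print(r.sense()["clock"])
E
```

```text
top 492.5539873761132 252.53422115400397 191.3947871584297 [[0.021, -1.0, -0.011], [-0.993, -0.02, -0.114], [0.114, 0.014, -0.993]] [0.057 0.594 1.069]
scene 437.4805175096897 249.28962921653687 188.73898954728614 [[0.298, 0.955, -0.008], [0.801, -0.254, -0.543], [-0.52, 0.155, -0.84]] [-0.22  -0.394  1.107]
0.1
```

View pics/top0.png

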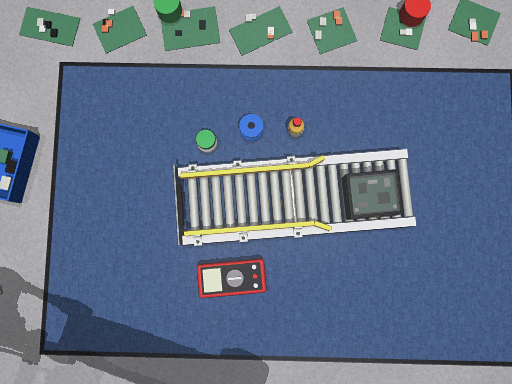

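View pics/scene0.png

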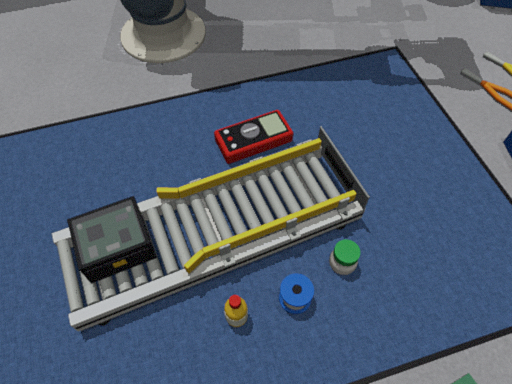

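The top view shows the stop at left (180,205), the case at (372,193) and the track tilted slightly. The meter is at (232,278), and the jar, reel and flux are at (206,139), (251,125) and (296,126). The scene view agrees.

Run:
```python
import cv2
a=cv2.imread("pics/top0.png")[140:255,165:425]; cv2.imwrite("pics/topc.png",cv2.resize(a,None,fx=3,fy=3,interpolation=cv2.INTER_CUBIC))
a=cv2.imread("pics/scene0.png")[120:325,45:375]; cv2.imwrite("pics/scenec.png",cv2.resize(a,None,fx=2.4,fy=2.4,interpolation=cv2.INTER_CUBIC))
```

```text
(no output)
```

View pics/topc.png

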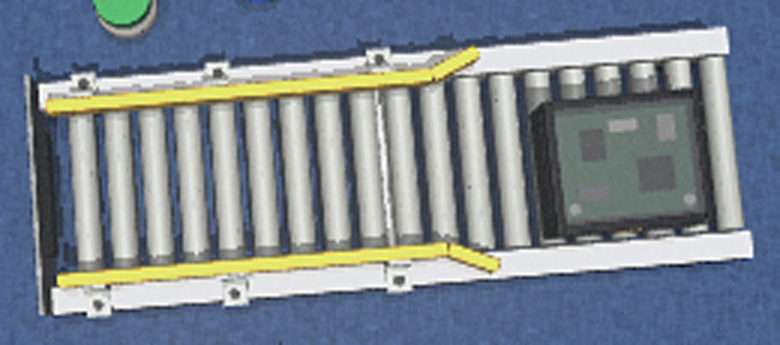

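View pics/scenec.png

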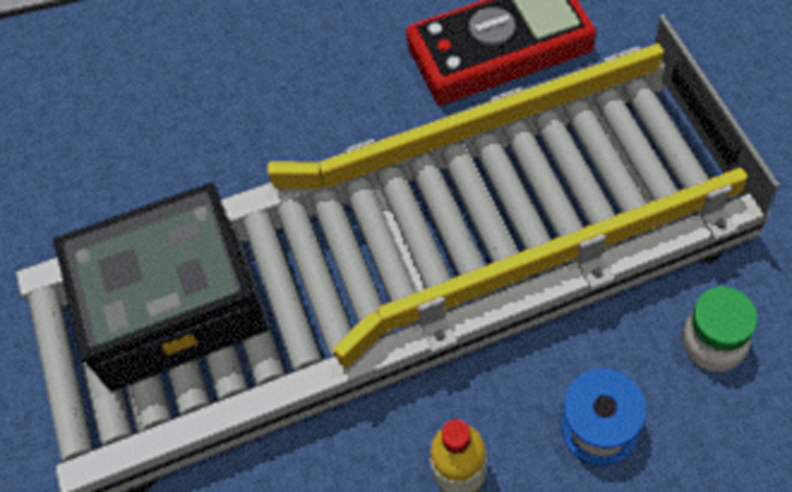

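The track, rail and case corners are readable in both crops, so I'll fit poses by least squares.

```bash
cat > h.py <<'E'
from station import r
import numpy as np, cv2
from scipy.optimize import least_squares
def proj(s,X):
    c=np.asarray(X)@np.array(s["R"]).T+s["t"]
    return np.c_[s["fx"]*c[:,0]/c[:,2]+s["cx"], s["fy"]*c[:,1]/c[:,2]+s["cy"]]
def pose(p,X):
    c,s=np.cos(p[2]),np.sin(p[2]); X=np.asarray(X,float)/1000
    return np.c_[p[0]+c*X[:,0]-s*X[:,1],p[1]+s*X[:,0]+c*X[:,1],X[:,2]]
def fit(obs,p0):
    f=lambda p:np.concatenate([(proj(s,pose(p,X))-u).ravel() for s,X,u in obs])
    o=least_squares(f,p0,loss="soft_l1"); return o.x,np.round(f(o.x).reshape(-1,2),1)
E
cat > m.py <<'E'
from h import *
T,S=r.snapshot("top"),r.snapshot("scene")
tc=lambda u:np.array(u)/3+[165,140]-.33
sc=lambda u:np.array(u)/2.4+[45,120]-.3
print([np.round(-np.array(s["R"]).T@s["t"],3) for s in(T,S)])
XR=[(245,-63,78),(-35,-63,78),(245,63,78),(-35,63,78)]
tr,res=fit([(T,XR+[(-260,-86,46),(-260,86,46)],tc([(47,105),(434,76),(58,280),(449,248),(728,28),(752,258)])),
 (S,XR+[(-260,86,46)],sc([(743,173),(381,311),(660,49),(321,166),(18,275)]))],[.5,0,1.6])
print(tr,np.degrees(tr[2]));print(res.tolist())
C=[(55,-47,108),(-55,-47,108),(-55,47,108),(55,47,108)]
ca,res=fit([(T,C,tc([(551,103),(693,92),(708,227),(564,240)])),
 (S,C,sc([(248,294),(95,357),(55,240),(213,185)]))],[.5,-.2,1.6])
print(ca,np.degrees(ca[2]));print(res.tolist())
d=ca-tr;c,s=np.cos(tr[2]),np.sin(tr[2]);print("case in track mm",1e3*(c*d[0]+s*d[1]),1e3*(-s*d[0]+c*d[1]),np.degrees(d[2]))
np.save("tr.npy",tr)
E
python3 m.py
```

```text
[array([0.467, 0.054, 1.131]), array([ 0.957, -0.062,  0.714])]
[ 0.58341547 -0.02298806  1.66980451] 95.67275085044147
[[-0.7, -0.4], [-0.7, -0.9], [-0.8, -0.5], [-0.3, -0.1], [-0.5, -0.5], [0.4, -0.3], [0.3, -0.7], [-2.3, 0.4], [0.3, -1.3], [-1.6, -0.3], [-1.8, -2.4]]
[ 0.58545811 -0.18364535  1.67825425] 96.15688549044064
[[-3.7, -0.7], [1.3, -1.6], [1.7, -2.0], [-3.2, -1.7], [1.7, -1.0], [-6.2, -0.3], [-1.5, -2.4], [0.0, -3.0]]
case in track mm -160.07240782710153 13.847776379361221 0.4841346399991705
```

```bash
cat >> h.py <<'E'
def rect(s,tr,z=108,x0=-270,x1=-20,y0=-110,y1=110,k=2):
    # track-frame plan view at height z; +x right, +y down, k px/mm
    q=[(x0,y0),(x1,y0),(x1,y1),(x0,y1)]
    u=proj(s,pose(tr,[(*a,z) for a in q])).astype(np.float32)
    d=np.float32([((a-x0)*k,(b-y0)*k) for a,b in q])
    return cv2.warpPerspective(cv2.cvtColor(s["frame"],cv2.COLOR_RGB2BGR),cv2.getPerspectiveTransform(u,d),(int((x1-x0)*k),int((y1-y0)*k)),flags=cv2.INTER_CUBIC)
E
python3 - <<'E'
from h import *
tr=np.load("tr.npy")
ims=[rect(r.snapshot(n),tr,x0=-240,x1=-65,y0=-75,y1=105,k=2.2) for n in("top","scene")]
cv2.imwrite("pics/rect.png",np.hstack(ims)); print(ims[0].shape)
E
```

```text
(396, 385, 3)
```

View pics/rect.png

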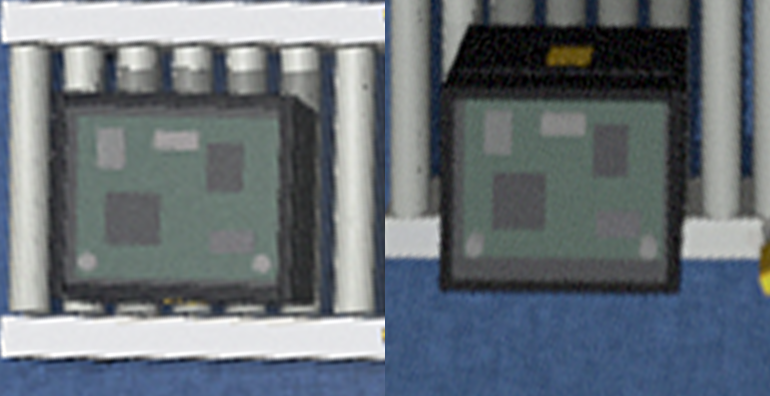

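Case is about (-160, +12) mm in the track frame, yawed 1–2°. I'll set the open fingers along the track and push its near side squarely towards the middle line.

```bash
cat >> h.py <<'E'
tr=np.load("tr.npy"); YAW=np.degrees(tr[2])
def W(x,y,tip): return (pose(tr,[(x,y,tip)])[0]+[0,0,.182]).tolist()   # track mm, fingertip height mm
def F():
    s=r.sense(); f=s["contact_force"]; c,d=np.cos(tr[2]),np.sin(tr[2])
    return np.round([c*f[0]+d*f[1],-d*f[0]+c*f[1],f[2]],2).tolist()
def T():  # TCP in track mm
    d=np.array(r.sense()["tcp_pos"])-[tr[0],tr[1],.182]; c,s=np.cos(tr[2]),np.sin(tr[2])
    return np.round([1e3*(c*d[0]+s*d[1]),1e3*(-s*d[0]+c*d[1]),1e3*d[2]],1).tolist()
def show(n,f,**k): cv2.imwrite(f"pics/{f}.png",rect(r.snapshot(n),tr,**k))
E
python3 - <<'E'
from h import *
print(r.sense()["orientation"],r.sense()["opening"])
def best(pos,yaws):
    j0=np.array(r.sense()["joints"]);o=[]
    for y in yaws:
        q=r.inverse_kinematics(pos,[180,0,y])
        if q is not None:o.append((np.abs(np.array(q)-j0).max(),y))
    return min(o)
b=best(W(-160,105,170),[YAW+90-360,YAW-90]);print(b)
o=[180,0,b[1]]
r.reach(W(-160,105,170),o); r.servo_line(W(-160,105,66),o,speed=.12)
print(F(),T())
r.servo_line(W(-160,82,66),o,speed=.06);print(F(),T())
for y in range(79,57,-2):
    r.servo_line(W(-160,y,66),o,speed=.02);print(T()[1],F())
    if abs(F()[1])>8:break
print(r.sense()["clock"])
show("top","t1",z=108,x0=-240,x1=80,y0=-100,y1=120,k=2.4)
E
```

```text
[-1.79963030e+02 -1.15073542e-03  1.65801906e+02] 0.08789840915013655
(np.float64(97.49463013716553), np.float64(5.672750850441474))
[-0.2, -0.1, 0.26] [-160.1, 104.7, 67.1]
[0.2, -0.34, -0.76] [-159.9, 81.7, 65.8]
79.0 [-0.19, 0.1, 0.01]
77.0 [-0.48, -0.09, 0.83]
74.9 [-0.1, -0.21, -0.31]
72.9 [0.06, -0.28, 0.2]
71.0 [0.6, 2.2, 0.65]
69.0 [0.35, 1.84, -0.07]
66.9 [-1.48, 1.76, 0.12]
64.8 [-0.85, 1.01, 0.37]
62.9 [0.02, 0.35, 0.08]
60.8 [-0.01, 1.11, 0.11]
58.8 [-0.52, 0.16, -0.07]
7.6333
```

View pics/t1.png

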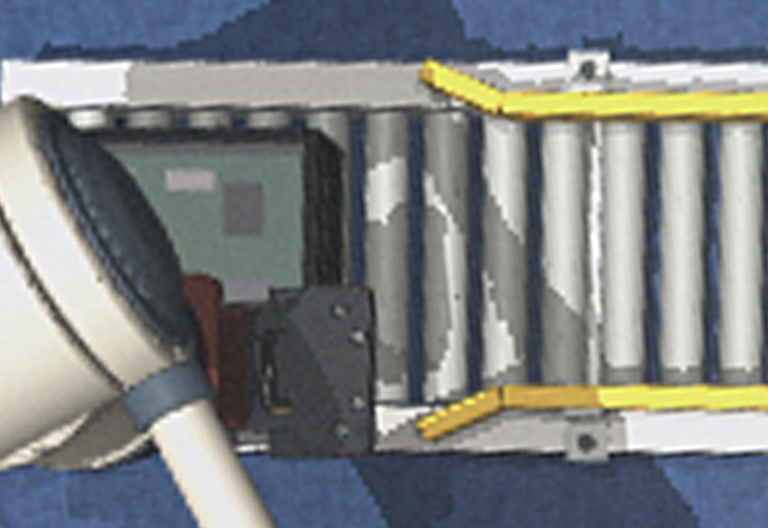

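The case's far edge is at about y = -46 mm and it looks square. I'll add 1 mm, retreat, move behind it and look again.

Run:
```python
from h import *
o=[180,0,YAW-90]
r.servo_line(W(-160,57.6,66),o,speed=.02)
r.servo_line(W(-160,95,66),o,speed=.1)
r.servo_line(W(-160,95,150),o,speed=.2)
js=[]
for y in (YAW,YAW-180):
    q=r.inverse_kinematics(W(-255,0,150),[180,0,y]); print(y,None if q is None else np.round(q,0),np.round(r.sense()["joints"],0))
    if q is not None: js.append((np.abs(np.array(q)-r.sense()["joints"]).max(),y))
y=min(js)[1]; np.save("yaw2.npy",y)
r.grab(5)
r.reach(W(-260,0,150),[180,0,y])
print(T(),r.sense()["opening"],r.sense()["clock"])
a=rect(r.snapshot("top"),tr,x0=-270,x1=50,y0=-80,y1=80,k=2.4);b=rect(r.snapshot("scene"),tr,x0=-270,x1=50,y0=-80,y1=80,k=2.4)[:210]
cv2.imwrite("pics/t2.png",np.vstack([a,b]))
w=r.snapshot("wrist");cv2.imwrite("pics/w2.png",cv2.cvtColor(w["frame"],cv2.COLOR_RGB2BGR))
```

```text
95.67275085044147 [-27.  16.  66.   0.  98. -33.] [-24.  -4.  87.   0.  97.  60.]
-84.32724914955853 [-27.  16.  66.  -0.  98. 147.] [-24.  -4.  87.   0.  97.  60.]
[-259.9, 0.1, 150.1] 0.0003076607233153497 11.7167
```

View pics/t2.png

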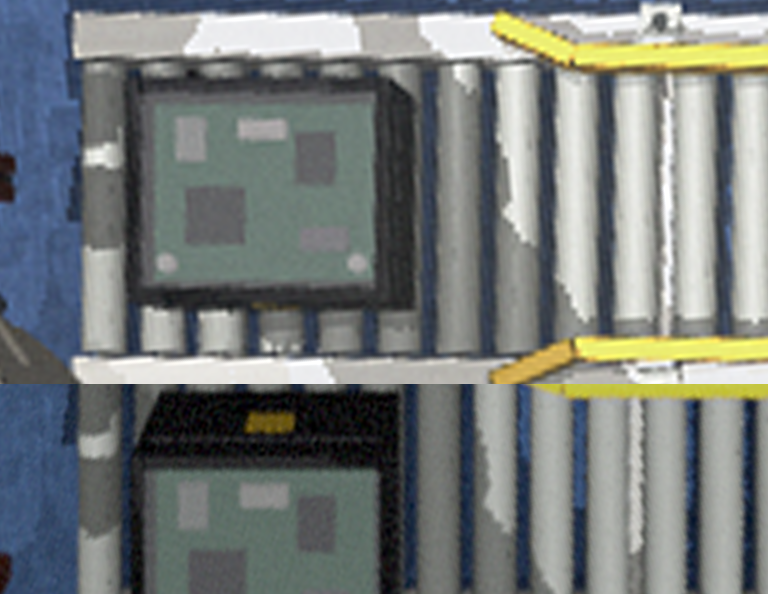

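The case is now square (edges level) and within about 1.5 mm of the lane middle. Next is the push from behind with closed fingertips, pausing to check.

Run:
```python
from h import *
o=[180,0,float(np.load("yaw2.npy"))]
r.servo_line(W(-260,0.5,78),o,speed=.1)
r.servo_line(W(-230,0.5,78),o,speed=.05);print(T(),F())
for x in (-222,-200,-150,-100,-50):
    r.servo_line(W(x,0.5,78),o,speed=.04);print(T(),F())
print(r.sense()["clock"])
a=rect(r.snapshot("top"),tr,x0=-120,x1=255,y0=-80,y1=80,k=2.1);b=rect(r.snapshot("scene"),tr,z=78,x0=-120,x1=255,y0=-80,y1=40,k=2.1)
cv2.imwrite("pics/t3.png",np.vstack([a,b]))
```

```text
[-229.9, 0.5, 78.1] [-0.08, 1.11, -0.19]
[-221.8, 0.5, 78.0] [-0.64, -0.4, 0.01]
[-199.8, 0.4, 78.1] [0.89, -0.68, -0.35]Traceback (most recent call last):
  File "<stdin>", line 6, in <module>
station.IKError: the arm cannot follow that straight line within its joint ranges
```

The wrist was near its limit. I'll back off, turn the hand half round and continue.

Run:
```python
from h import *
o=[180,0,float(np.load("yaw2.npy"))]
r.servo_line(W(-240,0.5,78),o,speed=.1)
r.servo_line(W(-240,0.5,125),o,speed=.15)
j=np.array(r.sense()["joints"]); j[5]-=180; r.move_joints(j.tolist())
o=[180,0,YAW]; np.save("yaw2.npy",YAW)
r.servo_line(W(-240,0.5,78),o,speed=.15);print(T(),F())
r.servo_line(W(-205,0.5,78),o,speed=.06)
for x in (-170,-110,-50):
    r.servo_line(W(x,0.5,78),o,speed=.045);print(T(),F())
print(r.sense()["clock"])
a=rect(r.snapshot("top"),tr,x0=-120,x1=255,y0=-80,y1=80,k=2.1);b=rect(r.snapshot("scene"),tr,z=78,x0=-120,x1=255,y0=-80,y1=40,k=2.1)
cv2.imwrite("pics/t3.png",np.vstack([a,b]))
```

```text
[-240.0, 0.6, 77.7] [0.31, -1.76, 0.77]
[-170.0, 0.4, 78.1] [-0.24, -0.28, -0.2]
[-110.1, 0.5, 78.0] [0.54, 0.24, -0.04]
[-50.1, 0.5, 78.0] [0.01, -0.11, -0.08]
23.2917
```

View pics/t3.png

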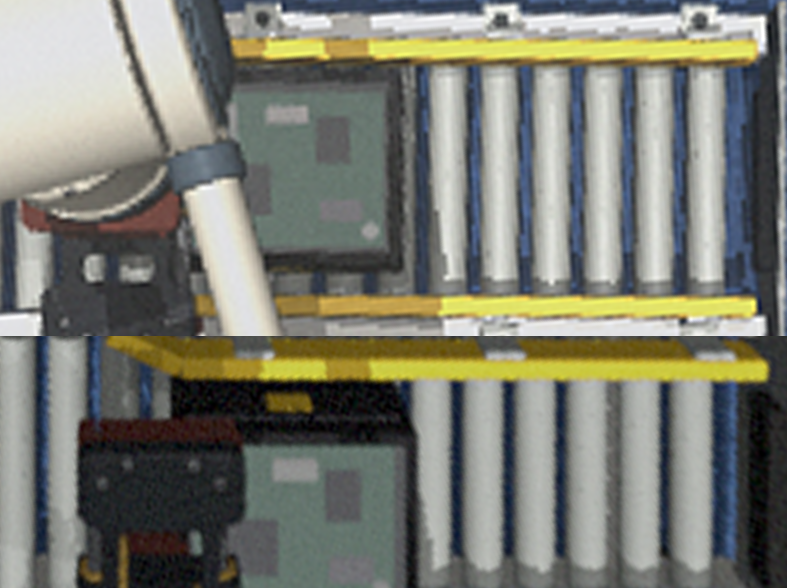

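The case is inside the lane, level, with roughly 9 mm clearance each side and its front at x≈70 mm. Continue to the stop.

Run:
```python
from h import *
o=[180,0,YAW]
r.servo_line(W(40,0.5,78),o,speed=.05);print(T(),F())
r.servo_line(W(112,0.5,78),o,speed=.05);print(T(),F())
x=112
while x<134:
    x+=1.0; r.servo_line(W(x,0.5,78),o,speed=.015); r.wait(.05)
    f=np.mean([F() for _ in range(3)],0); print(x,T()[0],f.round(1))
    if f[0]<-4:break
print(r.sense()["clock"])
```

```text
[39.9, 0.4, 78.1] [-0.35, 0.14, -0.87]
[111.8, 0.5, 78.0] [-1.08, 0.17, -0.08]
113.0 112.9 [-0.6  0.3  0.6]
114.0 114.0 [-0.7 -0.2 -0.1]
115.0 115.1 [0.8 0.6 0.4]
116.0 116.1 [ 0.   0.2 -0.3]
117.0 117.1 [0.1 1.2 0.6]
118.0 118.1 [0.1 0.2 0.6]
119.0 119.0 [-0.2 -0.1  0.2]
120.0 120.1 [ 1.  -0.7  0.4]
121.0 121.1 [ 0.2 -0.1  0.7]
122.0 122.1 [0.8 0.5 0.5]
123.0 123.1 [ 0.2 -0.7 -0.3]
124.0 124.0 [0.1 0.2 0.8]
125.0 124.4 [-5.5 -2.  -1.4]
30.8333
```

Firm contact with the stop at tool x≈124.5 (expected 125). Retreat gently and check.

Run:
```python
from h import *
o=[180,0,YAW]
r.wait(.3)
r.servo_line(W(118,0.5,78),o,speed=.015)
r.servo_line(W(70,0.5,78),o,speed=.08)
r.servo_line(W(70,0.5,190),o,speed=.15)
r.reach(W(-150,20,230),o)
print(T(),F(),r.sense()["clock"])
k=dict(x0=60,x1=270,y0=-90,y1=90,k=1.85)
a=rect(r.snapshot("top"),tr,**k);b=rect(r.snapshot("scene"),tr,z=78,**k)
cv2.imwrite("pics/t4.png",np.hstack([a,b]))
```

```text
[-149.2, 19.8, 229.2] [0.64, 0.68, -0.74] 34.3
```

View pics/t4.png

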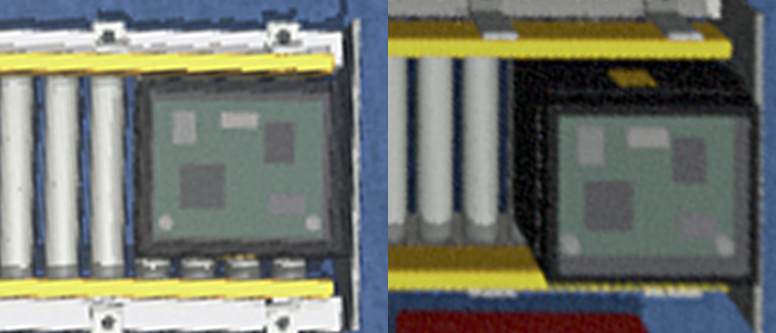

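The case is at the stop and well clear of both rails. Since rubber may spring it back, I'll re-press lightly, release slowly and compare images pressed against released.

Run:
```python
from h import *
o=[180,0,YAW]
k=dict(x0=190,x1=240,y0=-40,y1=40,k=4)
g=lambda:cv2.cvtColor(rect(r.snapshot("top"),tr,**k),cv2.COLOR_BGR2GRAY).astype(np.float32)
a0=g()
r.reach(W(70,0.5,190),o)
r.servo_line(W(70,0.5,78),o,speed=.15)
r.servo_line(W(117,0.5,78),o,speed=.08)
r.servo_line(W(123,0.5,78),o,speed=.015)
x=123
while x<127:
    x+=.5; r.servo_line(W(x,0.5,78),o,speed=.015)
    f=np.mean([F()[0] for _ in range(4)]); print(x,T()[0],round(f,1))
    if f<-1.8:break
r.wait(.2); a1=g()
r.servo_line(W(x-2.5,0.5,78),o,speed=.006); a2=g()
r.servo_line(W(70,0.5,78),o,speed=.08); a3=g()
w=cv2.createHanningWindow(a0.shape[::-1],cv2.CV_32F)
for n,p,q in(("before-pressed",a0,a1),("pressed-released",a1,a2),("released-clear",a2,a3),("before-now",a0,a3)):
    (d,s)=cv2.phaseCorrelate(p,q,w); print(n,np.round(np.array(d)/4,2),"mm",round(s,2))
r.servo_line(W(70,0.5,190),o,speed=.2)
print(r.sense()["clock"])
```

```text
123.5 123.5 -0.1
124.0 124.0 -0.8
124.5 124.3 -1.7
125.0 124.4 -5.1
before-pressed [ 0.   -0.09] mm 0.08
pressed-released [-2.05 -0.25] mm 0.14
released-clear [4.05 0.24] mm -0.03
before-now [2.26 0.09] mm 0.1
40.9667
```

Run:
```python
from h import *
r.reach(W(-150,20,230),[180,0,YAW]); r.wait(.3)
b=rect(r.snapshot("top"),tr,x0=60,x1=270,y0=-90,y1=90,k=1.85)
a=cv2.imread("pics/t4.png")[:,:b.shape[1]]
t=[cv2.cvtColor(i,cv2.COLOR_BGR2GRAY) for i in(a,b)]
M=np.eye(2,3,dtype=np.float32)
t=[i[85:245,145:325] for i in t]
cc,M=cv2.findTransformECC(t[0],t[1],M,cv2.MOTION_EUCLIDEAN); print(cc,M[:,2]/1.85,np.degrees(M[1,0]))
print(T(),F(),r.sense()["clock"])
print(r.hand_in())
```

```text
0.9923151149170749 [ 0.0537238  -0.03760575] -0.008083231
[-149.1, 19.7, 230.0] [0.08, 0.76, -0.23] 42.2167
the job is handed in; nothing more can be done
None
```

The case sits up against the rubber stop, square and about 9 mm clear of each rail by my image measurement; the hand is clear of everything, and I handed the job in at about 42 s, with no verdict returned.

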